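Spin the rinsed mushrooms dry: unlock, unfold and turn the salad spinner's crank

TASK

Spin the rinsed mushrooms dry. On the salad spinner's lid, slide the orange crank lock fully open and swing the folded green crank all the way over to its stop so that its black knob stands up; only then wind the crank clockwise (seen from above) by at least two full turns. Leave the lock open and the crank unfolded, let go of everything, and leave the bottle, mug and salt shaker where they stand, undisturbed.

Things in the scene. Friction and masses are not known exactly. Their poses are not given: they have to be found in the camera images.
- spinner: salad spinner, fixed to the worktop: clear bowl with mushrooms in a green basket, flat white lid 240 mm across, its top 138 mm above the worktop. Origin: centre of its underside; z up, the crank's axis. +y points from the centre to the orange lock on the lid. At the start the folded crank has its hinge on the +x side of the axis and its knob on the -x side
- lid_centre (a point): point on the crank's axis level with the lid's top (138 mm above the worktop). Round it turns the grey rotor: disc 88 mm across and 4 mm high, turret 44 mm across and 34 mm high; hinge cheeks, 24 mm over both, reach 46 mm above the lid
- crank (a joint): turn of rotor and crank about the vertical axis, rad: about 0 at the start, grows clockwise seen from above, 6.28 a turn, no end stop within nine turns. Turns easily (about 1 N at the knob) and stays where it is left. Held with 0.02 rad of play by the closed lock, free once the lock is 9 mm open
- fold (a joint): angle of the green crank arm about its level hinge on the rotor, rad: 0 folded back over the turret, knob hanging down; 1.57 arm straight up; 3.14 fully unfolded on its stop, arm level and outward, knob up. Starts at 0 to 0.3. The stiff hinge (about 0.6 N at the knob) stays where it is left. Arm 66 mm from hinge to knob axis, 14 mm wide, 10 mm thick
- fold_hinge (a point): centre of the arm's hinge pin, 24 mm from the crank's axis, 39 mm above the lid; turns with the rotor. Its y axis is the pin, x points outward from the crank's axis, z up. The arm swings from -x up and over to +x
- knob_mid (a point): middle of the black round knob (20 mm across, 29 mm long) that spins freely on the arm's end; 66 mm along the arm from the hinge and 20 mm off its centre line (below it when folded, above it when unfolded). z axis: from the knob's free end to the arm. Folded flat: knob 5 to 34 mm above the lid, 39 mm from the crank's axis. Unfolded: 44 to 73 mm above the lid, 90 mm from the axis
- lock (a joint): slide of the orange crank lock, m: 0 closed (tongue between two lugs of the rotor), 0.014 fully open; it opens outward, away from the lid's centre, along the spinner's +y. Starts within 0.002 of closed. Friction 1.5 N; stays where it is left
- lock_tab (a point): top centre of the orange lock's upright tab, 20 mm above the lid; the tab is 18 mm wide (along the spinner's x), 10 mm thick (along the slide, y) and stands 15 mm above its base plate; 72 mm from the lid's centre closed, 86 mm open. Low rails up to 5 mm above the lid at both sides
- oil_bottle: bystander: amber-brown oil bottle with cork, 72 mm across, 164 mm tall; origin centre of its underside
- mug: bystander: small dark blue mug, 58 x 82 x 49 mm; origin centre of its underside
- salt_shaker: bystander: salt shaker with clear body and grey top, 44 mm across, 90 mm tall; origin centre of its underside

How it is judged:
By the outcome, as a careful person would: the job done as asked, in the order asked, and still so for the second after the job is handed in, with the robot touching nothing.
It also fails if it takes over 72 s, if anything falls off the work surface, if the arm or the gripper's body presses on something with over 40 N, if the wrist force passes 120 N, or if a joint passes its speed limit or range.

ROBOT

A 7-joint arm with a two-finger parallel gripper is mounted at the origin on a cart in front of the work surface, level with it; the furniture and walls round the work are solid. World frame = base frame: x ahead of the robot, y to its left, z up, the work surface at z = 0. Lengths are in m, angles in rad, forces in N, time in s.
With the tool pointing down it reaches from about 0.425 to 0.825 m from the base axis. Payload 3.6 kg.
Tool frame: the origin (TCP) lies at the very end of the fingers, on their centre line; the grasp point (between the pads) lies 19 mm behind it; z points along the fingers, y is the line along which they close (so a half turn about z gives the same grasp; the last joint's range is limited). The gripper opens to 93 mm and grips with 3 to 60 N. Pads are 15 mm wide; open, the fingers measure 128 mm over their backs; the gripper's body (75 mm by 188 mm) begins 65 mm behind the grasp point.
Start: joints at [-1.133, 0.615, -0.013, 1.423, 0.008, 1.103, -0.04], TCP at [0.291, 0.581, 0.219] pointing down, gripper open.
Joint ranges: [-3.12, 3.12], [-0.3, 2.06], [-1.34, 1.32], [0.26, 2.42], [-1.36, 4.5], [0.01, 1.98], [-2.84, 2.84]. Speed limits (rad/s): [2.79, 2.79, 3.14, 3.14, 3.14, 3.14, 3.14].

INTERFACE

Orientations are given as a unit quaternion [w, x, y, z].
In Python, from plant import arm, optics, readout gives the robot as it stands (arm), with the cameras (optics) and the readings (readout).
- The arm moves only by the shell command python3 inch.py FILE, which reads ROWS from the file FILE. ROWS is a JSON object whose key "ticks" holds a list of rows, 1 to 8 of them, each of 7 numbers: the opening from 0.0 (shut) to 1.0 (fully open), then dx, dy, dz in shares of 1 m (1.0 is 1 m), then a rotation vector rx, ry, rz in parts of the range, where 1.0 means pi/2 rad; each row is the pose to reach, as a shift and turn from the pose commanded when the command began, along the tool's axes at that moment; what a row does not reach only later rows make up. A row lasts 1/10 s, in which the tool goes at most 0.05 m and 0.15 rad, less where a joint would pass 70% of its speed; a pose out of reach is approached as far as the arm can. The fingers move at their own pace and stop on an object; the grip force is fixed at half the most. Time passes only in rows, so rows that do not move let the fingers close. It prints the time, the measured TCP pose, the force, the opening and the grip force at its end. No shift or turn number may pass 1 either way. Input that does not fit is refused with a message, and nothing moves.
- readout.observe(): the state, without advancing time (a new reading comes with each control period).
- optics.camera(name): name is "side" or "top" or "wrist"; returns a dict with "color" (384x512x3 uint8, red, green, blue), "range_z" (384x512 float32, m along the optical axis (not along the pixel's ray), 0 where there is no reading), "fovy" (degrees; the focal length in pixels is half the picture's height over the tangent of half this angle, whatever the lens; pixels are square), "cx", "cy" (the principal point, pixels), "rvec" (rotation vector, rad) and "tvec" (3), from world to camera coordinates, as OpenCV has them; the wrist camera has in their place "mount" (4x4, takes a point from camera to tool coordinates, whose origin is the TCP and whose axes are the flange's). Camera axes: x right, y down, z forward; pixel columns grow to the right and rows downward; lengths in m; the calibration is good to about 2 mm. A picture is of the moment at which its call begins: read the wrist's pose just before it.
- arm.close_job(): hands the job in; it is judged then, once.
The state is a dict: "time": time; "joint_positions": joint angles; "joint_vel": joint speeds; "joint_torque": joint torques, N m; "tool_pos": TCP position; "orientation": TCP orientation; "ft_force": force on the tool from outside, world axes, zero at the start; "ft_torque": the same for the moment, N m; "width": opening from 0.0 (shut) to 1.0 (fully open); "grip_force": force on a finger pad.
Only numpy, scipy, OpenCV 4.12 (cv2) and the standard library are available. Lean on these libraries where they do the work, as an engineer would, in place of code of your own. Each camera call takes 0.05 s, during which the arm holds its last target. There are 200 camera calls.

## Working session

There is one attempt and no reset: what is moved stays moved. The work goes in short steps, Python scripts to look and compute and a shell command to move; the robot and the scene stay as the last step left them, time stands still between calls to the robot, and variables do not carry over. Pictures are saved under pics/ and viewed, at most 10 in all, crops included, and the job is handed in when it is done.

```bash
ls; mkdir -p pics
cat > h.py <<'E'
import numpy as np,cv2
from scipy.spatial.transform import Rotation as R
from plant import arm, optics, readout
def K(c):
    f=c["color"].shape[0]/2/np.tan(np.radians(c["fovy"])/2); return f,c["cx"],c["cy"]
def pose():
    s=readout.observe();q=s["orientation"];return R.from_quat([q[1],q[2],q[3],q[0]]).as_matrix(),np.array(s["tool_pos"])
def shot(n):
    r,t=pose();c=optics.camera(n);f,cx,cy=K(c)
    if "mount" in c:
        M=np.array(c["mount"]);Rw=r@M[:3,:3];o=r@M[:3,3]+t
    else:
        Rc=R.from_rotvec(np.ravel(c["rvec"])).as_matrix();Rw=Rc.T;o=-Rc.T@np.ravel(c["tvec"])
    return c,f,cx,cy,Rw,o
def cloud(s):
    c,f,cx,cy,Rw,o=s;z=c["range_z"];v,u=np.mgrid[:z.shape[0],:z.shape[1]]
    return np.stack([(u-cx)/f*z,(v-cy)/f*z,z],-1)@Rw.T+o
def ray(s,u,v):
    c,f,cx,cy,Rw,o=s;d=Rw@np.array([(u-cx)/f,(v-cy)/f,1]);return o,d/np.linalg.norm(d)
def tri(a,b):
    (o,d),(p,e)=a,b;A=np.stack([d,-e],1);x=np.linalg.lstsq(A,p-o,rcond=None)[0]
    P,Q=o+x[0]*d,p+x[1]*e;return (P+Q)/2,np.linalg.norm(P-Q)
def save(s,n): cv2.imwrite("pics/"+n,s[0]["color"][...,::-1])
E
python3 - <<'E'
from h import *
import pickle
S={n:shot(n) for n in("top","side")}
pickle.dump(S,open("S.pkl","wb"))
for n in S: print(n,S[n][5],S[n][1]); 
im=np.vstack([S["top"][0]["color"],S["side"][0]["color"]])
cv2.imwrite("pics/a.png",np.hstack([S["top"][0]["color"]])[...,::-1]);save(S["side"],"b.png")
print(readout.observe())
E
```

```text
inch.py
pics
plant.py
top [ 0.47488375 -0.1530358   1.30943798] 396.8994615879942
side [1.07745051 0.74179898 0.84618221] 482.6495399914126
{'time': 0.1, 'joint_positions': array([-1.13248978,  0.61582477, -0.01259056,  1.42472884,  0.00810604,
        1.10336921, -0.04039451]), 'joint_vel': array([-0.00055618, -0.0024117 ,  0.00051863, -0.00478017, -0.00124079,
        0.0004912 ,  0.00122993]), 'joint_torque': array([ 9.38850753e-04, -4.60043299e+01,  2.09680586e-01, -1.66247284e+01,
       -6.12209109e-02,  1.69054535e-02,  9.87452722e-05]), 'tool_pos': array([0.29105211, 0.58041242, 0.21759885]), 'orientation': array([-2.39267705e-04,  2.30291193e-01,  9.73121096e-01, -1.11450875e-03]), 'ft_force': array([-0.6641738 ,  0.38768409,  0.06212031]), 'ft_torque': array([ 0.03260174,  0.0024689 , -0.00941163]), 'grip_force': 0.0, 'width': 0.9990627483396263}
```

View pics/a.png

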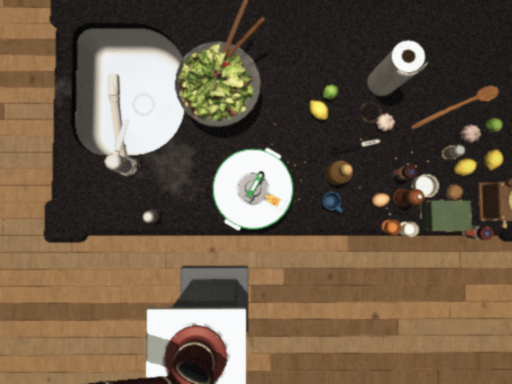

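View pics/b.png

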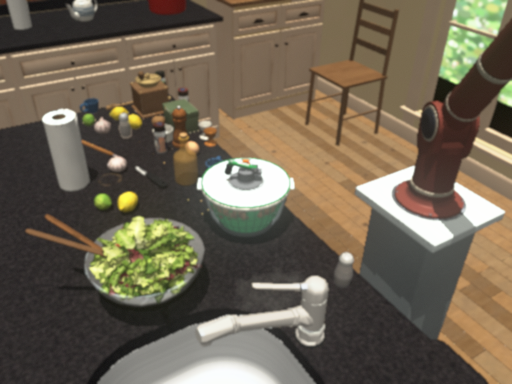

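Top: lid about (253,189), orange lock (272,200), crank (256,185); bottle (340,172), mug (331,202), shaker (151,216). Side: the crank is at (243,167). I'll crop both views closer.

Run:
```python
from h import *
import pickle
S=pickle.load(open("S.pkl","rb"))
def crop(s,u,v,w,h,k): return cv2.resize(s[0]["color"][v:v+h,u:u+w],None,fx=k,fy=k,interpolation=cv2.INTER_CUBIC)
a=crop(S["top"],208,144,90,90,6)[:540];b=crop(S["side"],190,145,110,60,6)
cv2.imwrite("pics/c.png",cv2.resize(a,(540,540))[...,::-1])
P=cloud(S["top"])
for n,(u,v) in dict(lidc=(253,189),l1=(230,189),l2=(253,215),lock=(272,200),bottle=(340,172),mug=(331,202),shaker=(151,216)).items(): print(n,P[v,u].round(4))
# lid from white-ish pts height
m=(abs(P[...,2]-.138)<.004)&(P[...,0]<.75);m[:140]=0;m[235:]=0;m[:,:205]=0;m[:,300:]=0
p=P[m][:,:2].astype(np.float32);print(len(p),np.median(P[m][:,2]),cv2.minEnclosingCircle(p))
q=p;A=np.c_[2*q,np.ones(len(q))]
for nm in("top","side"):
  c=S[nm][0]["color"].astype(int);hsv=cv2.cvtColor(S[nm][0]["color"],cv2.COLOR_RGB2HSV);Q=cloud(S[nm])
  near=np.hypot(Q[...,0]-np.mean(p[:,0]),Q[...,1]-np.mean(p[:,1]))<.11
  o=near&(Q[...,2]>.13)&(hsv[...,0]>8)&(hsv[...,0]<24)&(hsv[...,1]>120)
  g=near&(Q[...,2]>.13)&(hsv[...,0]>45)&(hsv[...,0]<85)&(hsv[...,1]>90)
  for t,k in(("orange",o),("green",g)): print(nm,t,k.sum(),Q[k].mean(0).round(4),Q[k].min(0).round(3),Q[k].max(0).round(3), np.argwhere(k).mean(0)[::-1])
```

```text
lidc [ 0.5298 -0.1801  0.1894]
l1 [ 0.5324 -0.1134  0.1369]
l2 [ 0.4556 -0.1813  0.1364]
lock [ 0.4995 -0.2366  0.1504]
bottle [ 0.5837 -0.4424  0.1284]
mug [ 0.4958 -0.4408  0.0086]
shaker [0.4521 0.1306 0.084 ]
4045 0.13752199357256867 ((0.5364803671836853, -0.17645573616027832), 0.12558160722255707)
top orange 303 [ 0.4814 -0.1743  1.0178] [ 0.475 -0.255  0.136] [ 0.515 -0.153  1.309] [241.8019802  241.59075908]
top green 49 [ 0.5326 -0.1797  0.2073] [ 0.475 -0.205  0.139] [ 0.565 -0.153  1.309] [253.79591837 187.55102041]
side orange 11 [ 0.5001 -0.2389  0.1575] [ 0.495 -0.243  0.152] [ 0.505 -0.236  0.162] [245.18181818 160.63636364]
side green 41 [ 0.5419 -0.1769  0.1891] [ 0.514 -0.194  0.181] [ 0.572 -0.162  0.199] [243.34146341 165.14634146]
```

View pics/c.png

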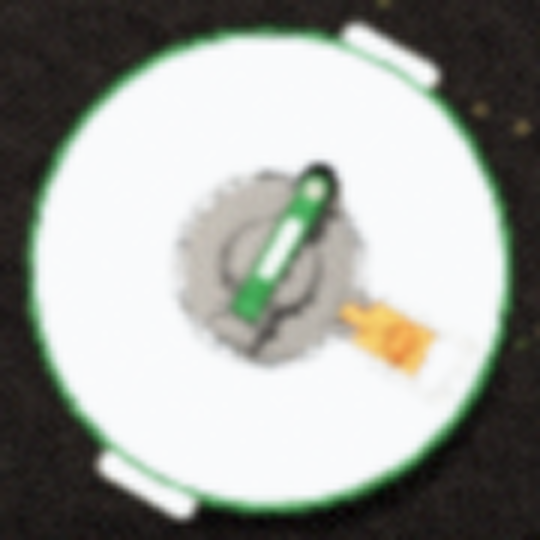

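Run:
```python
from h import *
import pickle
s=pickle.load(open("S.pkl","rb"))["top"]
o,d=ray(s,253-.3,189.2-.3);print("lid",o+d*(.138-o[2])/d[2])
r,t=pose();print(r.T@(np.array([.5,-.2,.40])-t), r.round(3))
print(optics.camera("wrist")["mount"])
```

```text
lid [ 0.53258712 -0.18049858  0.138     ]
[-0.53657703 -0.60439855 -0.18099845] [[-0.894  0.448 -0.001]
 [ 0.448  0.894 -0.002]
 [-0.    -0.002 -1.   ]]
[[-5.95305896e-04 -9.61792063e-01 -2.73780338e-01  7.52537719e-02]
 [ 9.99999808e-01 -5.24743293e-04 -3.30965502e-04 -5.67754193e-04]
 [ 1.74655597e-04 -2.73780483e-01  9.61792190e-01 -1.66108169e-01]
 [ 0.00000000e+00  0.00000000e+00  0.00000000e+00  1.00000000e+00]]
```

The rows are not in the units I measure in: turns go in shares of pi/2 rad. I convert before sending: 1.05 rad / 1.5708 = 0.6685.

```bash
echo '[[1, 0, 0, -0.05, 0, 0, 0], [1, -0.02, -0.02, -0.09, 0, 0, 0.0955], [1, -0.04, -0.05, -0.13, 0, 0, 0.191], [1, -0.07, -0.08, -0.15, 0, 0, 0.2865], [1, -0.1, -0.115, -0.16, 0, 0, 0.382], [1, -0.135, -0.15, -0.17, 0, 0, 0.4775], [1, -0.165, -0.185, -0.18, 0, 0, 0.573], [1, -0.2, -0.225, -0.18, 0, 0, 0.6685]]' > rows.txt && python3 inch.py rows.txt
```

```text
refused: ROWS must be an object with the rows under "ticks". Nothing was moved.
```

Refused on format, not on reach. It needs an object with the rows under "ticks".

```bash
echo '{"ticks":[[1, 0, 0, -0.05, 0, 0, 0], [1, -0.02, -0.02, -0.09, 0, 0, 0.0955], [1, -0.04, -0.05, -0.13, 0, 0, 0.191], [1, -0.07, -0.08, -0.15, 0, 0, 0.2865], [1, -0.1, -0.115, -0.16, 0, 0, 0.382], [1, -0.135, -0.15, -0.17, 0, 0, 0.4775], [1, -0.165, -0.185, -0.18, 0, 0, 0.573], [1, -0.2, -0.225, -0.18, 0, 0, 0.6685]]}' > rows.txt && python3 inch.py rows.txt
python3 - <<'E'
from h import *
r,t=pose();print(r.T@(np.array([.5,-.2,.40])-t), r.round(3))
E
```

```text
time: 0.95
tool_pos: [0.369, 0.2919, 0.3998]
orientation: [-0.0, 0.689, 0.725, 0.001]
ft_force: [1.2, 0.1, -0.2]
width: 1.001
grip_force: 0.0
[-0.49791961  0.10600196 -0.00102162] [[-0.051  0.999  0.002]
 [ 0.999  0.051  0.002]
 [ 0.002  0.002 -1.   ]]
```

In the tool's units: 0.58 rad / 1.5708 = 0.3692.

```bash
echo '{"ticks":[[1, -0.045, 0.01, 0, 0, 0, 0.0637], [1, -0.09, 0.02, 0, 0, 0, 0.1273], [1, -0.135, 0.03, 0, 0, 0, 0.191], [1, -0.18, 0.04, 0, 0, 0, 0.2546], [1, -0.225, 0.05, 0, 0, 0, 0.3183], [1, -0.27, 0.06, 0, 0, 0, 0.3692], [1, -0.315, 0.07, 0, 0, 0, 0.3692], [1, -0.36, 0.08, 0, 0, 0, 0.3692]]}' > rows.txt && python3 inch.py rows.txt
python3 - <<'E'
from h import *
r,t=pose();print(r.T@(np.array([.5,-.2,.40])-t), r.round(3))
E
```

```text
time: 1.75
tool_pos: [0.4685, -0.0632, 0.3986]
orientation: [-0.0, 0.866, 0.5, 0.0]
ft_force: [0.6, 0.7, -0.0]
width: 1.003
grip_force: 0.0
[-0.10278294  0.09566655 -0.00142944] [[ 0.5    0.866  0.   ]
 [ 0.866 -0.5    0.001]
 [ 0.001 -0.    -1.   ]]
```

```bash
cat > w.py <<'E'
import sys,pickle
from h import *
s=shot("wrist");pickle.dump(s,open(sys.argv[1]+".pkl","wb"));save(s,sys.argv[1]+".png");print(pose()[1])
E
echo '{"ticks":[[1, -0.04, 0.035, 0, 0, 0, 0], [1, -0.07, 0.065, 0, 0, 0, 0], [1, -0.07, 0.065, 0, 0, 0, 0], [1, -0.07, 0.065, 0, 0, 0, 0]]}' > rows.txt && python3 inch.py rows.txt;python3 w.py w1
echo '{"ticks":[[1, -0.03, 0.03, 0.04, 0, 0, 0], [1, -0.05, 0.05, 0.08, 0, 0, 0], [1, -0.05, 0.05, 0.08, 0, 0, 0], [1, -0.05, 0.05, 0.08, 0, 0, 0]]}' > rows.txt && python3 inch.py rows.txt;python3 w.py w2
```

```text
time: 2.15
tool_pos: [0.4894, -0.1556, 0.3981]
orientation: [-0.0, 0.867, 0.499, -0.001]
ft_force: [-0.2, 0.4, 0.1]
width: 1.0
grip_force: 0.0
[ 0.48971516 -0.15398179  0.39817322]
time: 2.6
tool_pos: [0.508, -0.2213, 0.3176]
orientation: [-0.002, 0.866, 0.5, -0.001]
ft_force: [0.2, 0.6, 1.0]
width: 0.999
grip_force: 0.0
[ 0.50875266 -0.22108017  0.31909771]
```

View pics/w1.png

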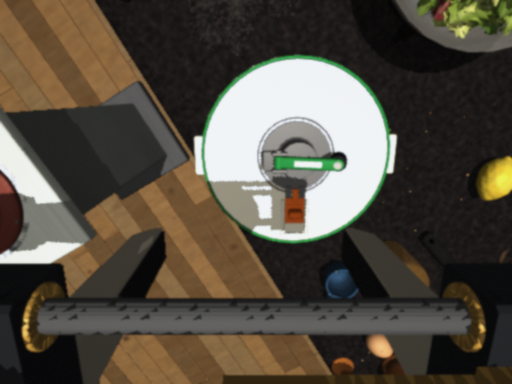

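View pics/w2.png

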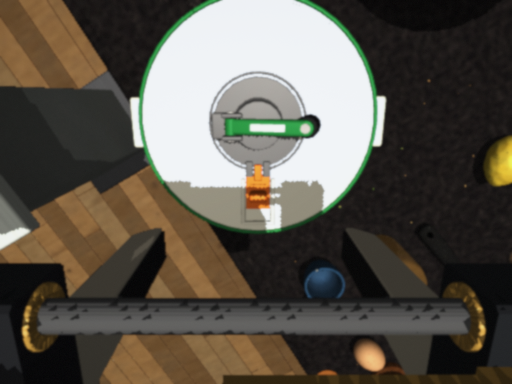

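w1: crank from hinge (270,160) to knob (339,161), lock tab around (295,207). w2: hinge (228,128), knob (312,127), tab (258,195). Next: enlarged crops of both.

Run:
```python
import cv2,numpy as np
a=cv2.imread("pics/w1.png")[110:235,255:355];b=cv2.imread("pics/w2.png")[110:235,205:325]
z=lambda i:cv2.resize(i,None,fx=3.6,fy=3.6,interpolation=cv2.INTER_CUBIC)
cv2.imwrite("pics/d.png",np.hstack([z(a),z(b)]))
import pickle
from h import *
for n in("w1","w2"):
    s=pickle.load(open(n+".pkl","rb"));P=cloud(s)
    m=(abs(P[...,2]-.138)<.003)&(P[...,0]>.38)&(P[...,0]<.7)&(P[...,1]<-.03)&(P[...,1]>-.33)
    hsv=cv2.cvtColor(s[0]["color"],cv2.COLOR_RGB2HSV)
    g=(abs(P[...,2]-.14)<.015)&(hsv[...,0]>50)&(hsv[...,0]<85)&(hsv[...,1]>140)&(np.hypot(P[...,0]-.53,P[...,1]+.18)>.1)&(np.hypot(P[...,0]-.53,P[...,1]+.18)<.15)
    v,u=np.nonzero(g);L=[]
    for a,b in zip(u,v):
        o,d=ray(s,a,b);L.append((o+d*(.138-o[2])/d[2])[:2])
    L=np.array(L,np.float32);A=np.c_[2*L,np.ones(len(L))];x=np.linalg.lstsq(A,(L**2).sum(1),rcond=None)[0];print(n,len(L),"rim fit",x[:2],np.sqrt(x[2]+x[0]**2+x[1]**2),"lid z",np.median(P[m][:,2]))
```

```text
w1 812 rim fit [ 0.53557171 -0.18167949] 0.11712566230628252 lid z 0.13778668225229687
w2 1448 rim fit [ 0.53575668 -0.18161043] 0.11673019811874215 lid z 0.13774424222373144
```

View pics/d.png

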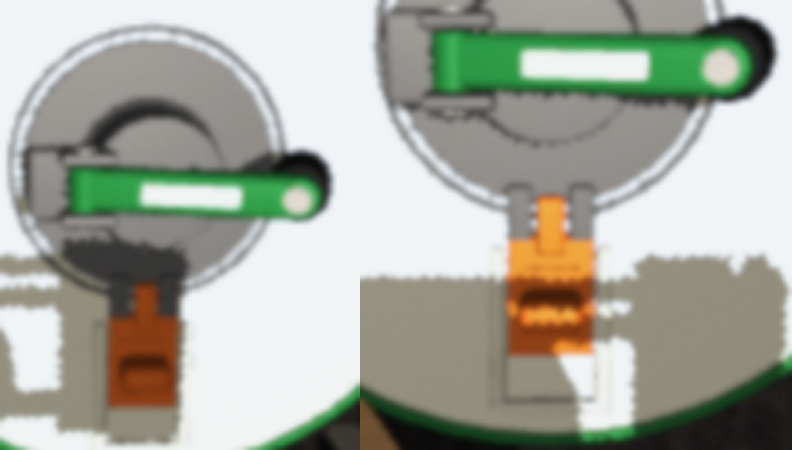

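The crop shows the arm-end rivet at (298,201) left and (361+360,68) right, and the lock plate at (110–178, 318–406) left and (508–595, 240–355) right. I'll triangulate the rivet and take the tab's height from depth.

Run:
```python
from h import *
import pickle
a,b=[pickle.load(open(n+".pkl","rb")) for n in("w1","w2")]
riv,e=tri(ray(a,337.4,165.3),ray(b,304.9,128.5));print("rivet",riv,e)
c=np.array([.5357,-.1816]);
for s in(a,b):
    P=cloud(s);hsv=cv2.cvtColor(s[0]["color"],cv2.COLOR_RGB2HSV)
    rr=np.hypot(P[...,0]-c[0],P[...,1]-c[1])
    k=(rr>.035)&(rr<.11)&(hsv[...,0]<24)&(hsv[...,1]>150)&(P[...,2]>.136)
    Q=P[k];print(len(Q),"all",Q.mean(0),"z hist",np.histogram(Q[:,2],np.arange(.136,.166,.003))[0])
    T=Q[Q[:,2]>.154];print("tab top",len(T),T.mean(0),T[:,2].max())
    d=T[:,:2].mean(0)-c;print("r",np.linalg.norm(d),"ang",np.degrees(np.arctan2(d[1],d[0])))
    y=d/np.linalg.norm(d);x=np.array([y[1],-y[0]])
    print("tab ext x",np.ptp(T[:,:2]@x),"y",((T[:,:2]-c)@y).min(),((T[:,:2]-c)@y).max(),"rivet xy",(riv[:2]-c)@x,(riv[:2]-c)@y)
    g=(rr<.06)&(hsv[...,0]>45)&(hsv[...,0]<85)&(hsv[...,1]>120)&(P[...,2]>.165);G=P[g]
    X=(G[:,:2]-c)@x;Y=(G[:,:2]-c)@y;pf=np.polyfit(X,G[:,2],1);print("arm top slope",pf,"X",X.min(),X.max(),"Ymean",Y.mean(),"dirfit",np.polyfit(X,Y,1))
    # rotor ring fit for the centre: grey turret cheeks top
    w=(rr<.06)&(hsv[...,1]<40)&(P[...,2]>.17);W=P[w];print("grey high",(W[:,:2]-c).mean(0)@x,(W[:,:2]-c).mean(0)@y,W[:,2].max())
```

```text
rivet [ 0.5690102  -0.2005678   0.20004983] 8.29093295539438e-05
3193 all [ 0.48921736 -0.14269225  0.4478595 ] z hist [  0  68 230  68  34   7  35  69   0]
tab top 2786 [ 0.48725867 -0.12881006  0.49224055] 0.5641710443208695
r 0.07164733622071813 ang 132.5402460421641
tab ext x 0.13027532263265987 y -0.030748044186490842 0.10628295425741076 rivet xy 0.011718761178172022 -0.036496810347546295
arm top slope [0.56476582 0.18764251] X -0.014358377083157507 0.018669076169055356 Ymean -0.003940276894514987 dirfit [-2.15793625e+00  2.03317192e-03]
grey high 0.016743309834196807 0.02342328545978862 0.5076398311529803
4840 all [ 0.52874759 -0.21158578  0.37810546] z hist [  0  83 370 107  30  12  57 112   0]
tab top 4238 [ 0.53238886 -0.20781487  0.41135485] 0.43116486119296654
r 0.026423157823713447 ang -97.19877905043661
tab ext x 0.09582271818895777 y -0.007225003435259502 0.07355870340796707 rivet xy -0.035424518905429116 0.014644111083117651
arm top slope [-0.28835787  0.19272389] X -0.04322383152206634 0.028403771135846217 Ymean 0.0016499088126503264 dirfit [-0.38843696 -0.00070443]
grey high 0.006564636185074134 0.016211500689116625 0.4836954774685007
```

Zero-range pixels and the gripper got in; I'll limit the height.

Run:
```python
from h import *
import pickle
a,b=[pickle.load(open(n+".pkl","rb")) for n in("w1","w2")]
riv,e=tri(ray(a,337.4,165.3),ray(b,304.9,128.5))
c=np.array([.5357,-.1816]);
for s in(a,b):
    P=cloud(s);hsv=cv2.cvtColor(s[0]["color"],cv2.COLOR_RGB2HSV)
    rr=np.hypot(P[...,0]-c[0],P[...,1]-c[1]);ok=P[...,2]<.25
    k=ok&(rr>.035)&(rr<.11)&(hsv[...,0]<24)&(hsv[...,1]>150)&(P[...,2]>.136)
    Q=P[k];T=Q[Q[:,2]>.154];L=Q[Q[:,2]<.15]
    print("tab top",len(T),T.mean(0),"plate",L.mean(0))
    d=Q[:,:2].mean(0)-c;y=d/np.linalg.norm(d);x=np.array([y[1],-y[0]]);print("ang",np.degrees(np.arctan2(d[1],d[0])))
    tx=(T[:,:2]-c)@x;ty=(T[:,:2]-c)@y;print("tab x",tx.min(),tx.max(),"y",ty.min(),ty.max(),"rivet xy",(riv[:2]-c)@x,(riv[:2]-c)@y)
    g=ok&(rr<.06)&(hsv[...,0]>45)&(hsv[...,0]<85)&(hsv[...,1]>120)&(P[...,2]>.165);G=P[g]
    X=(G[:,:2]-c)@x;Y=(G[:,:2]-c)@y;print("arm slope",np.polyfit(X,G[:,2],1),"X",X.min(),X.max(),"dirfit",np.polyfit(X,Y,1))
    w=ok&(rr<.055)&(hsv[...,1]<40)&(abs(P[...,2]-.142)<.0025);W=P[w]
    print("disc min/max x",np.percentile((W[:,:2]-c)@x,[.5,99.5]),"y",np.percentile((W[:,:2]-c)@y,[.5,99.5]))
```

```text
tab top 104 [ 0.50002986 -0.2435948   0.15725392] plate [ 0.50269974 -0.23761884  0.14379869]
ang -120.3827742279772
tab x -0.009139091671156778 0.007599244464353958 y 0.06729754530337774 0.07634409009785419 rivet xy -0.03832899314174078 -0.00048457593438195473
arm slope [-0.24846757  0.18806802] X -0.04820884360575965 0.02906661422243727 dirfit [ 0.0458911  -0.00127884]
disc min/max x [-0.0447168  0.0468068] y [-0.04770551  0.04569131]
tab top 169 [ 0.50011422 -0.24389683  0.15730931] plate [ 0.50316338 -0.2380757   0.14380204]
ang -119.9072647872003
tab x -0.008646125156036622 0.00844705203456653 y 0.0673484327290712 0.07692845168065807 rivet xy -0.03833169470896293 -0.00016646271251347447
arm slope [-0.25253594  0.18815567] X -0.046865074308378836 0.02866111275507687 dirfit [ 0.00974401 -0.0003277 ]
disc min/max x [-0.04438324  0.0467611 ] y [-0.04654949  0.04791111]
```

Spinner is well determined: axis (.5357,-.1816), +y at -120°, tab at r=72 mm top .157, fold ≈0.25 (rivet z .200 agrees). Go to the tab.

```bash
echo '{"ticks":[[0.5, -0.024, 0.004, 0.04, 0, 0, 0], [0.5, -0.024, 0.004, 0.08, 0, 0, 0], [0.5, -0.024, 0.004, 0.115, 0, 0, 0], [0.5, -0.024, 0.004, 0.14, 0, 0, 0], [0.5, -0.024, 0.004, 0.155, 0, 0, 0], [0.5, -0.024, 0.004, 0.155, 0, 0, 0]]}' > rows.txt && python3 inch.py rows.txt
python3 - <<'E'
from h import *
r,t=pose();print(r.T@(np.array([.5001,-.2438,.1455])-t), r.round(3))
E
```

```text
time: 3.25
tool_pos: [0.5003, -0.2431, 0.1635]
orientation: [-0.001, 0.865, 0.502, 0.0]
ft_force: [0.8, 0.7, 0.5]
width: 0.54
grip_force: 0.0
[-0.00077798  0.00017539  0.01802744] [[ 0.497  0.868 -0.   ]
 [ 0.868 -0.497  0.002]
 [ 0.002 -0.001 -1.   ]]
```

```bash
echo '{"ticks":[[0.5, -0.001, 0, 0.01, 0, 0, 0], [0.5, -0.001, 0, 0.018, 0, 0, 0], [0.1, -0.001, 0, 0.018, 0, 0, 0], [0, -0.001, 0, 0.018, 0, 0, 0], [0, -0.001, 0, 0.018, 0, 0, 0], [0, -0.001, 0, 0.018, 0, 0, 0], [0, -0.001, 0, 0.018, 0, 0, 0], [0, -0.001, 0, 0.018, 0, 0, 0]]}' > rows.txt && python3 inch.py rows.txt
```

```text
time: 4.05
tool_pos: [0.4981, -0.2463, 0.1459]
orientation: [-0.001, 0.866, 0.5, -0.0]
ft_force: [-3.4, 1.8, 5.1]
width: 0.19
grip_force: 30.0
```

```bash
echo '{"ticks":[[0, -0.004, 0, 0, 0, 0, 0], [0, -0.008, 0, 0, 0, 0, 0], [0, -0.012, 0, 0, 0, 0, 0], [0, -0.015, 0, 0, 0, 0, 0], [0, -0.017, 0, 0, 0, 0, 0], [0, -0.017, 0, 0, 0, 0, 0], [0, -0.017, 0, 0, 0, 0, 0]]}' > rows.txt && python3 inch.py rows.txt
```

```text
time: 4.75
tool_pos: [0.4913, -0.2583, 0.1458]
orientation: [-0.002, 0.866, 0.501, 0.002]
ft_force: [-1.1, 6.1, 6.4]
width: 0.19
grip_force: 30.0
```

In the tool's units: -0.55 rad / 1.5708 = -0.3501.

```bash
echo '{"ticks":[[0.6, 0, 0, 0, 0, 0, 0], [0.6, 0, 0, 0, 0, 0, 0], [0.6, 0, 0, -0.03, 0, 0, 0], [0.6, 0, 0, -0.07, 0, 0, 0], [0.6, 0, 0, -0.11, 0, 0, -0.0637], [0.6, 0, 0, -0.15, 0, 0, -0.1592], [0.6, 0.02, 0.01, -0.15, 0, 0, -0.2546], [0.6, 0.04, 0.02, -0.15, 0, 0, -0.3501]]}' > rows.txt && python3 inch.py rows.txt; python3 w.py w3
python3 - <<'E'
from h import *
import pickle
s=pickle.load(open("w3.pkl","rb"));P=cloud(s);hsv=cv2.cvtColor(s[0]["color"],cv2.COLOR_RGB2HSV)
c=np.array([.5357,-.1816]);y=np.array([-.5,-.866]);x=np.array([-.866,.5]);rr=np.hypot(P[...,0]-c[0],P[...,1]-c[1])
T=P[(rr>.035)&(rr<.11)&(hsv[...,0]<24)&(hsv[...,1]>150)&(P[...,2]>.154)&(P[...,2]<.2)];print("tab",len(T),T.mean(0),(T[:,:2]-c).mean(0)@y,(T[:,:2]-c).mean(0)@x, ((T[:,:2]-c)@y).min(),((T[:,:2]-c)@y).max())
G=P[(P[...,2]<.25)&(rr<.06)&(hsv[...,0]>45)&(hsv[...,0]<85)&(hsv[...,1]>120)&(P[...,2]>.165)];print(len(G))
if len(G)>20:
  X=(G[:,:2]-c)@x;Y=(G[:,:2]-c)@y;print("arm slope",np.polyfit(X,G[:,2],1),"dirfit",np.polyfit(X,Y,1))
r,t=pose();print(r.T@(np.array([.5747,-.2041,.25])-t), r.round(3))
E
```

```text
time: 5.55
tool_pos: [0.529, -0.2387, 0.2978]
orientation: [0.003, 0.697, 0.717, 0.001]
ft_force: [0.3, 1.6, -0.9]
width: 0.598
grip_force: 0.0
[ 0.5326797  -0.23412914  0.29620951]
tab 190 [ 0.49335579 -0.25534583  0.15731921] 0.08503599685008503 -0.0002028307116943781 0.08048510666141585 0.09105558135776849
1093
arm slope [-0.25649376  0.18819344] dirfit [2.93948163e-03 8.30321263e-07]
[0.02829813 0.04292117 0.04647325] [[-0.04   0.999  0.006]
 [ 0.999  0.04   0.   ]
 [ 0.     0.006 -1.   ]]
```

Lock travel 13.7 mm, against its stop (commanded 17, pads slipped). Now to the knob.

In the tool's units: -1.007 rad / 1.5708 = -0.6411.

```bash
echo '{"ticks":[[0.6, 0.01, 0.015, 0, 0, 0, -0.0955], [0.6, 0.02, 0.03, 0, 0, 0, -0.191], [0.6, 0.028, 0.043, 0, 0, 0, -0.2865], [0.6, 0.028, 0.043, 0.01, 0, 0, -0.382], [0.6, 0.028, 0.043, 0.025, 0, 0, -0.4775], [0.6, 0.028, 0.043, 0.04, 0, 0, -0.573], [0.6, 0.028, 0.043, 0.046, 0, 0, -0.6411], [0.6, 0.028, 0.043, 0.046, 0, 0, -0.6411]]}' > rows.txt && python3 inch.py rows.txt
python3 - <<'E'
from h import *
r,t=pose();print(r.T@(np.array([.5747,-.2041,.156])-t), r.round(3))
E
```

```text
time: 6.4
tool_pos: [0.5691, -0.2087, 0.2481]
orientation: [-0.001, 0.267, 0.964, -0.0]
ft_force: [0.1, -0.1, -0.2]
width: 0.596
grip_force: 0.0
[-0.00261388  0.00699455  0.09205045] [[-0.857  0.515 -0.002]
 [ 0.515  0.857  0.   ]
 [ 0.002 -0.001 -1.   ]]
```

In the tool's units: -0.016 rad / 1.5708 = -0.0102.

```bash
echo '{"ticks":[[0.6, -0.0025, 0.006, 0.03, 0, 0, -0.0102], [0.6, -0.0025, 0.006, 0.06, 0, 0, -0.0102], [0.6, -0.0025, 0.006, 0.08, 0, 0, -0.0102], [0.6, -0.0025, 0.006, 0.092, 0, 0, -0.0102], [0.6, -0.0025, 0.006, 0.092, 0, 0, -0.0102]]}' > rows.txt && python3 inch.py rows.txt
python3 - <<'E'
from h import *
r,t=pose();print(r.T@(np.array([.5747,-.2041,.156])-t), r.round(3))
E
```

```text
time: 6.9
tool_pos: [0.5745, -0.204, 0.1563]
orientation: [-0.001, 0.259, 0.966, -0.0]
ft_force: [0.2, -0.4, 0.5]
width: 0.599
grip_force: 0.0
[-1.98803815e-04  5.02153935e-05  2.93517012e-04] [[-0.866  0.501 -0.003]
 [ 0.501  0.866  0.   ]
 [ 0.002 -0.001 -1.   ]]
```

```bash
echo '{"ticks":[[0.2, 0, 0, 0, 0, 0, 0], [0, 0, 0, 0, 0, 0, 0], [0, 0, 0, 0, 0, 0, 0], [0, 0, 0, 0, 0, 0, 0], [0, 0, 0, 0, 0, 0, 0], [0, 0, 0, 0, 0, 0, 0]]}' > rows.txt && python3 inch.py rows.txt
python3 - <<'E'
import numpy as np
# knob mid relative to that at fold f0, spinner x,z
k=lambda f:np.array([24-66*np.cos(f)-20*np.sin(f),39+66*np.sin(f)-20*np.cos(f)])
for f in np.arange(.25,3.3,.2): print(round(f,2),(k(f)-k(.25)).round(1))
print(k(3.14)-k(.25))
E
```

```text
time: 7.5
tool_pos: [0.5755, -0.2038, 0.158]
orientation: [0.0, 0.258, 0.966, 0.0]
ft_force: [-0.0, -0.1, 0.4]
width: 0.211
grip_force: 30.0
0.25 [0. 0.]
0.45 [ 0.8 13.7]
0.65 [ 4.3 27.1]
0.85 [10.3 39.4]
1.05 [18.7 50.3]
1.25 [29.1 59.4]
1.45 [41.1 66.2]
1.65 [54.2 70.4]
1.85 [67.9 72. ]
2.05 [81.6 70.8]
2.25 [94.8 67. ]
2.45 [107.   60.5]
2.65 [117.6  51.8]
2.85 [126.4  41.2]
3.05 [132.8  29. ]
3.25 [136.7  15.8]
[134.86436225  23.15467685]
```

```bash
echo '{"ticks":[[0, 0.001, 0, -0.0137, 0, 0, 0], [0, 0.0043, 0, -0.027, 0, 0, 0], [0, 0.0103, 0, -0.0394, 0, 0, 0], [0, 0.0187, 0, -0.0503, 0, 0, 0], [0, 0.0291, 0, -0.0594, 0, 0, 0], [0, 0.0411, 0, -0.0662, 0, 0, 0], [0, 0.0411, 0, -0.0662, 0, 0, 0]]}' > rows.txt && python3 inch.py rows.txt
python3 - <<'E'
from h import *
s=shot("side");save(s,"e.png")
cv2.imwrite("pics/e.png",cv2.resize(s[0]["color"][90:230,170:330],None,fx=4,fy=4,interpolation=cv2.INTER_CUBIC)[...,::-1])
E
```

```text
time: 8.2
tool_pos: [0.5391, -0.1829, 0.2264]
orientation: [0.001, 0.258, 0.966, 0.0]
ft_force: [2.2, -1.1, 3.4]
width: 0.206
grip_force: 30.0
```

View pics/e.png

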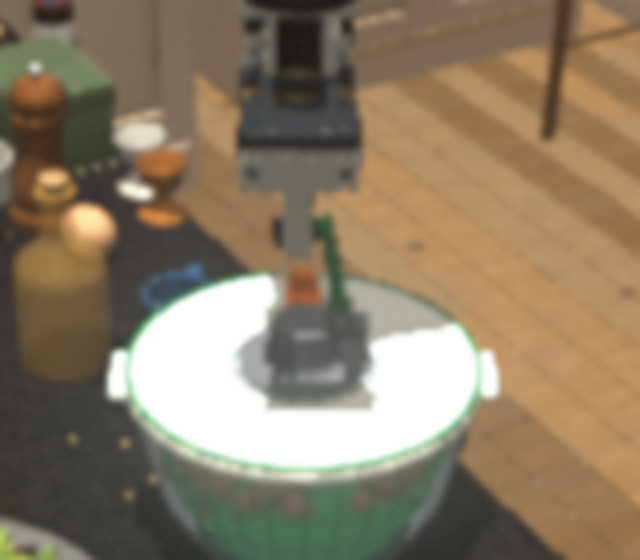

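The picture shows the green arm nearly upright at (335,265) with the knob held between the fingers at (290,235). Continuing the arc.

```bash
echo '{"ticks":[[0, 0.0131, 0, -0.0042, 0, 0, 0], [0, 0.0268, 0, -0.0058, 0, 0, 0], [0, 0.0405, 0, -0.0046, 0, 0, 0], [0, 0.0537, 0, -0.0008, 0, 0, 0], [0, 0.0659, 0, 0.0057, 0, 0, 0], [0, 0.0765, 0, 0.0144, 0, 0, 0], [0, 0.0853, 0, 0.025, 0, 0, 0], [0, 0.0917, 0, 0.0372, 0, 0, 0]]}' > rows.txt && python3 inch.py rows.txt; echo '{"ticks":[[0, 0.0025, 0, 0.008, 0, 0, 0], [0, 0.0025, 0, 0.011, 0, 0, 0], [0, 0.0025, 0, 0.011, 0, 0, 0]]}' > rows.txt && python3 inch.py rows.txt
```

```text
time: 9.05
tool_pos: [0.4587, -0.1368, 0.187]
orientation: [-0.001, 0.258, 0.966, 0.0]
ft_force: [-1.3, 0.7, 4.7]
width: 0.207
grip_force: 30.0
time: 9.35
tool_pos: [0.4549, -0.1348, 0.1746]
orientation: [-0.004, 0.258, 0.966, 0.001]
ft_force: [-4.1, 3.9, 3.8]
width: 0.211
grip_force: 30.0
```

```bash
echo '{"ticks":[[0.6, 0, 0, 0, 0, 0, 0], [0.6, 0, 0, 0, 0, 0, 0], [0.6, 0, 0, -0.02, 0, 0, 0], [0.6, 0, 0, -0.055, 0, 0, 0], [0.3, 0, 0, -0.09, 0, 0, 0], [0, 0, 0, -0.11, 0, 0, 0], [0, 0, 0, -0.11, 0, 0, 0]]}' > rows.txt && python3 inch.py rows.txt; python3 w.py w4
python3 - <<'E'
from h import *
import pickle
s=pickle.load(open("w4.pkl","rb"));P=cloud(s);hsv=cv2.cvtColor(s[0]["color"],cv2.COLOR_RGB2HSV)
c=np.array([.5357,-.1816]);y=np.array([-.5,-.866]);x=np.array([-.866,.5]);rr=np.hypot(P[...,0]-c[0],P[...,1]-c[1])
G=P[(P[...,2]<.25)&(rr<.11)&(hsv[...,0]>45)&(hsv[...,0]<85)&(hsv[...,1]>120)&(P[...,2]>.155)];X=(G[:,:2]-c)@x;Y=(G[:,:2]-c)@y
print(len(G),X.min(),X.max(),"slope",np.polyfit(X,G[:,2],1),"dir",np.polyfit(X,Y,1))
B=P[(P[...,2]>.2)&(P[...,2]<.23)&(rr>.06)&(rr<.115)];print("knob top",len(B),np.median(B,0))
if len(B): d=np.median(B,0)[:2]-c;print(d@x,d@y)
cv2.imwrite("pics/w4b.png",cv2.resize(s[0]["color"],None,fx=1.5,fy=1.5)[...,::-1])
r,t=pose();print(t)
E
```

```text
time: 10.05
tool_pos: [0.4602, -0.1376, 0.2886]
orientation: [0.004, 0.258, 0.966, -0.0]
ft_force: [0.7, 0.8, -0.2]
width: 0.344
grip_force: 0.0
[ 0.45890773 -0.13708037  0.28659793]
827 0.020637637294722615 0.08272005772845063 slope [0.09032814 0.17842346] dir [ 0.01240888 -0.00025947]
knob top 601 [ 0.45593466 -0.13612201  0.21228403]
0.09181577753945942 0.0004987259829538279
[ 0.45890773 -0.13708037  0.28659793]
```

View pics/w4b.png

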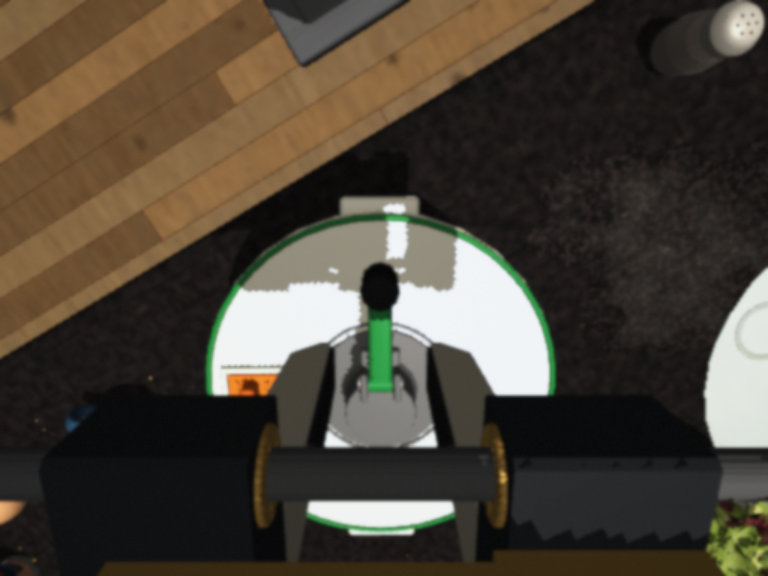

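The picture shows the arm unfolded at (380,350), the knob standing up at (380,287), and the lock open. I'll press the knob down gently to make sure of the stop.

```bash
echo '{"ticks":[[0, 0.003, 0, 0.03, 0, 0, 0], [0, 0.003, 0, 0.055, 0, 0, 0], [0, 0.003, 0, 0.068, 0, 0, 0], [0, 0.003, 0, 0.074, 0, 0, 0], [0, 0.003, 0, 0.078, 0, 0, 0], [0, 0.003, 0, 0.078, 0, 0, 0]]}' > rows.txt && python3 inch.py rows.txt
```

```text
time: 10.7
tool_pos: [0.4538, -0.1337, 0.2097]
orientation: [-0.002, 0.258, 0.966, 0.001]
ft_force: [-8.2, 4.1, 22.1]
width: 0.004
grip_force: 10.7
```

```bash
echo '{"ticks":[[0, 0, 0, -0.02, 0, 0, 0], [0.4, 0, 0, -0.03, 0, 0, 0], [0.5, 0, 0, -0.03, 0, 0, 0], [0.5, 0, 0, -0.03, 0, 0, 0], [0.5, 0, 0, -0.01, 0, 0, 0], [0.5, 0, 0, 0.01, 0, 0, 0], [0.5, 0, 0, 0.021, 0, 0, 0], [0.4, 0, 0, 0.021, 0, 0, 0]]}' > rows.txt && python3 inch.py rows.txt; echo '{"ticks":[[0.1, 0, 0, 0, 0, 0, 0], [0, 0, 0, 0, 0, 0, 0], [0, 0, 0, 0, 0, 0, 0], [0, 0, 0, 0, 0, 0, 0], [0, 0, 0, 0, 0, 0, 0]]}' > rows.txt && python3 inch.py rows.txt
python3 - <<'E'
from h import *
r,t=pose();print(r.round(3));c=np.array([.5357,-.1816]);v=t[:2]-c;print(t,np.linalg.norm(v))
R0=.0905
for k in range(1,17):
    a=-k*np.pi/8;w=np.array([[np.cos(a),-np.sin(a)],[np.sin(a),np.cos(a)]])@(np.array([-.866,.5])*R0)-np.array([-.866,.5])*R0
    print(k,(r.T@np.r_[w,0])[:2].round(4))
E
```

```text
time: 11.5
tool_pos: [0.4539, -0.1345, 0.1846]
orientation: [-0.003, 0.258, 0.966, -0.0]
ft_force: [-0.2, -0.4, -0.8]
width: 0.447
grip_force: 0.0
time: 12.0
tool_pos: [0.4559, -0.1351, 0.1872]
orientation: [0.001, 0.258, 0.966, 0.0]
ft_force: [0.9, -0.7, 1.8]
width: 0.209
grip_force: 30.0
[[-0.867  0.498  0.002]
 [ 0.498  0.867 -0.   ]
 [-0.002  0.    -1.   ]]
[ 0.45591101 -0.13506486  0.18724249] 0.09236775089154367
1 [-0.007   0.0346]
2 [-0.0266  0.0639]
3 [-0.056   0.0835]
4 [-0.0907  0.0903]
5 [-0.1253  0.0834]
6 [-0.1546  0.0637]
7 [-0.1742  0.0343]
8 [-0.181  -0.0003]
9 [-0.174 -0.035]
10 [-0.1544 -0.0643]
11 [-0.125  -0.0838]
12 [-0.0903 -0.0907]
13 [-0.0557 -0.0837]
14 [-0.0264 -0.064 ]
15 [-0.0068 -0.0346]
16 [ 0. -0.]
```

```bash
echo '{"ticks":[[0, -0.002, 0.0177, 0, 0, 0, 0], [0, -0.007, 0.0346, 0, 0, 0, 0], [0, -0.015, 0.05, 0, 0, 0, 0], [0, -0.0265, 0.064, 0, 0, 0, 0], [0, -0.04, 0.075, 0, 0, 0, 0], [0, -0.056, 0.0835, 0, 0, 0, 0], [0, -0.073, 0.0887, 0, 0, 0, 0], [0, -0.0905, 0.0905, 0, 0, 0, 0]]}' > rows.txt && python3 inch.py rows.txt; echo '{"ticks":[[0, -0.0177, -0.002, 0, 0, 0, 0], [0, -0.0346, -0.007, 0, 0, 0, 0], [0, -0.05, -0.015, 0, 0, 0, 0], [0, -0.064, -0.0265, 0, 0, 0, 0], [0, -0.075, -0.04, 0, 0, 0, 0], [0, -0.0835, -0.056, 0, 0, 0, 0], [0, -0.0887, -0.073, 0, 0, 0, 0], [0, -0.0905, -0.0905, 0, 0, 0, 0]]}' > rows.txt && python3 inch.py rows.txt
```

```text
time: 12.8
tool_pos: [0.5799, -0.1022, 0.1871]
orientation: [0.0, 0.257, 0.966, -0.001]
ft_force: [-2.4, -3.4, 3.6]
width: 0.207
grip_force: 30.0
time: 13.6
tool_pos: [0.6127, -0.2243, 0.1869]
orientation: [-0.0, 0.257, 0.966, 0.001]
ft_force: [-3.1, 2.7, 5.4]
width: 0.205
grip_force: 30.0
```

```bash
echo '{"ticks":[[0, 0.007, -0.0346, 0, 0, 0, 0], [0, 0.0265, -0.064, 0, 0, 0, 0], [0, 0.056, -0.0835, 0, 0, 0, 0], [0, 0.0905, -0.0905, 0, 0, 0, 0], [0, 0.125, -0.0835, 0, 0, 0, 0], [0, 0.1545, -0.064, 0, 0, 0, 0], [0, 0.174, -0.0346, 0, 0, 0, 0], [0, 0.181, 0, 0, 0, 0, 0]]}' > rows.txt && python3 inch.py rows.txt; echo '{"ticks":[[0, -0.007, 0.0346, 0, 0, 0, 0], [0, -0.0265, 0.064, 0, 0, 0, 0], [0, -0.056, 0.0835, 0, 0, 0, 0], [0, -0.0905, 0.0905, 0, 0, 0, 0], [0, -0.125, 0.0835, 0, 0, 0, 0], [0, -0.1545, 0.064, 0, 0, 0, 0], [0, -0.174, 0.0346, 0, 0, 0, 0], [0, -0.181, 0, 0, 0, 0, 0]]}' > rows.txt && python3 inch.py rows.txt
```

```text
time: 14.4
tool_pos: [0.4555, -0.1351, 0.1873]
orientation: [0.002, 0.259, 0.966, -0.001]
ft_force: [5.7, -5.1, -2.7]
width: 0.207
grip_force: 30.0
time: 15.2
tool_pos: [0.6128, -0.2248, 0.1867]
orientation: [-0.001, 0.257, 0.966, 0.001]
ft_force: [-6.0, 4.3, 7.6]
width: 0.208
grip_force: 30.0
```

```bash
echo '{"ticks":[[0, 0.007, -0.0346, 0, 0, 0, 0], [0, 0.0265, -0.064, 0, 0, 0, 0], [0, 0.056, -0.0835, 0, 0, 0, 0], [0, 0.0905, -0.0905, 0, 0, 0, 0], [0, 0.125, -0.0835, 0, 0, 0, 0], [0, 0.1545, -0.064, 0, 0, 0, 0], [0, 0.174, -0.0346, 0, 0, 0, 0], [0, 0.181, 0, 0, 0, 0, 0]]}' > rows.txt && python3 inch.py rows.txt; echo '{"ticks":[[0, -0.007, 0.0346, 0, 0, 0, 0], [0, -0.0265, 0.064, 0, 0, 0, 0], [0, -0.056, 0.0835, 0, 0, 0, 0], [0, -0.0905, 0.0905, 0, 0, 0, 0], [0, -0.0905, 0.0905, 0, 0, 0, 0], [0.2, -0.0905, 0.0905, 0, 0, 0, 0], [0.5, -0.0905, 0.0905, 0, 0, 0, 0], [0.5, -0.0905, 0.0905, 0, 0, 0, 0]]}' > rows.txt && python3 inch.py rows.txt; echo '{"ticks":[[0.5, 0, 0, -0.01, 0, 0, 0], [0.5, 0, 0, -0.04, 0, 0, 0], [0.5, 0, 0, -0.08, 0, 0, 0], [0.5, 0, 0, -0.12, 0, 0, 0], [0.5, 0, 0, -0.12, 0, 0, 0]]}' > rows.txt && python3 inch.py rows.txt
python3 w.py w5
python3 - <<'E'
from h import *
s=shot("top");cv2.imwrite("pics/f.png",cv2.resize(np.hstack([s[0]["color"][140:240,205:355]]),None,fx=5,fy=5,interpolation=cv2.INTER_CUBIC)[...,::-1])
import pickle
s=pickle.load(open("w5.pkl","rb"));P=cloud(s);hsv=cv2.cvtColor(s[0]["color"],cv2.COLOR_RGB2HSV)
c=np.array([.5357,-.1816]);rr=np.hypot(P[...,0]-c[0],P[...,1]-c[1])
B=P[(P[...,2]>.2)&(P[...,2]<.23)&(rr>.06)&(rr<.115)];m=np.median(B,0) if len(B) else None;print(len(B),m, m is not None and m[:2]-c)
T=P[(rr>.035)&(rr<.11)&(hsv[...,0]<24)&(hsv[...,1]>150)&(P[...,2]>.154)&(P[...,2]<.18)];print(len(T),(T[:,:2]-c).mean(0)@[-.5,-.866] if len(T) else 0)
E
```

```text
time: 16.0
tool_pos: [0.4555, -0.1352, 0.1873]
orientation: [0.002, 0.259, 0.966, -0.001]
ft_force: [5.8, -5.0, -3.2]
width: 0.212
grip_force: 30.0
time: 16.8
tool_pos: [0.578, -0.1002, 0.1861]
orientation: [-0.001, 0.257, 0.966, 0.001]
ft_force: [-0.0, -0.4, -0.6]
width: 0.339
grip_force: 0.0
time: 17.3
tool_pos: [0.5818, -0.1018, 0.3135]
orientation: [0.007, 0.258, 0.966, 0.001]
ft_force: [0.2, -0.2, -0.0]
width: 0.503
grip_force: 0.0
[ 0.58025211 -0.10145821  0.31027042]
494 [ 0.57998827 -0.10316403  0.21164488] [0.04428827 0.07843597]
192 0.08458833136042077
```

```bash
echo '{"ticks":[[0.5, 0, 0, -0.03, 0, 0, 0], [0.5, 0, 0, -0.03, 0, 0, 0], [0.5, 0, 0, -0.03, 0, 0, 0]]}' > rows.txt && python3 inch.py rows.txt; python3 -c "
from plant import arm, optics, readout
print(arm.close_job())"
```

```text
time: 17.7
tool_pos: [0.5784, -0.1012, 0.3355]
orientation: [-0.001, 0.258, 0.966, 0.0]
ft_force: [-0.0, 1.1, -0.1]
width: 0.499
grip_force: 0.0
the job is handed in; nothing more can be done
None
```

The job is handed in at 17.7 s: I slid the lock open to its stop, unfolded the crank onto its stop with the knob up, wound it about 2¼ turns clockwise, and let go; the arm kept clear of the bottle, mug and shaker, but I took no final picture of them.

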